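Screw the lid onto the canister

ROBOT

A 6-joint arm with a two-finger parallel gripper is mounted at the origin on a cart in front of the work surface, level with it; the furniture and walls round the work are solid. World frame = base frame: x ahead of the robot, y to its left, z up, the work surface at z = 0. Lengths are in m, angles in rad, forces in N, time in s.
With the tool pointing down it reaches from about 0.3 to 0.875 m from the base axis. Payload 6.4 kg.
Tool frame: the origin (TCP) lies between the finger pads; the fingertips stand 22 mm ahead of it and the grasp point (between the pads) lies 3 mm ahead of it (manip.nose_length is the distance from the TCP to the fingertips, in m); z points along the fingers, y is the line along which they close (so a half turn about z gives the same grasp; the last joint's range is limited). The gripper opens to 88 mm and grips with 3 to 60 N. Pads are 18 mm wide; open, the fingers measure 123 mm over their backs; the gripper's body (75 mm by 187 mm) begins 45 mm behind the grasp point.
Start: joints at [-1.392, 0.181, 1.607, -0, 1.354, -0.206], TCP at [0.216, -0.533, 0.222] pointing down, gripper open.
Joint ranges: [-2.99, 2.99], [-0.89, 2.07], [0.3, 2.58], [-1.14, 4.28], [0, 2.63], [-3.12, 3.12]. Speed limits (rad/s): [2.57, 2.57, 3.01, 3.14, 3.14, 3.14].

INTERFACE

Orientations are given as [roll, pitch, yaw] about the fixed x, y, z axes, in that order (R = Rz(yaw) Ry(pitch) Rx(roll)).
In Python, from bench import monitor, camera, ticket, finder, manip gives the robot as it stands.
- The arm moves only by the tool carry_out, never from a script. Its argument "deltas" is one flat list of numbers, 5 for each row, row after row: the opening, from -1 (shut) to 1 (fully open), so that 0 is half open, then the shift along the tool's x, y, z in cm, then the turn about the tool's z in rad. A call has 1 to 12 rows; each row is the pose to reach, as a shift and turn from the pose commanded when the call began, along the tool's axes at that moment; what a row does not reach only later rows make up. A row lasts 1/10 s, in which the tool goes at most 50 mm and 8.59 degrees, less where a joint would pass 70% of its speed; a pose out of reach is approached as far as the arm can. A call with a gripper value outside its range is refused whole. The fingers move at their own pace and stop on an object; "squeeze" is the grip in N (left out, the last holds). Time passes only in rows, so rows that repeat a pose let the fingers close. It gives the time, the measured TCP pose, the force, the opening and the grip force at its end, in the units of the state.
- monitor.get_obs(): the state, without advancing time (a new reading comes with each control period).
- camera(name): name is "side" or "top"; returns a dict with "pixels" (400x640x3 uint8, blue, green, red), "fx", "fy", "cx", "cy" (pixels), "dist_coeffs" ([k1, k2, p1, p2, k3] as OpenCV has them; the pictures are not rectified), "pose" (4x4, takes a point from camera to world coordinates). Camera axes: x right, y down, z forward; pixel columns grow to the right and rows downward; lengths in m; the calibration is good to about 2 mm. A picture is of the moment at which its call begins. There is no depth.
- ticket.close_job(): hands the job in; it is judged then, once.
Trained networks look in a picture, given as the dict that the camera call returned (one of the last four; its "shot" number tells which), for a name from the list of things; names that differ only in an ending like _2 or _b are one class to them, and where a whole thing is asked for, a point or a joint stands for the part that bears it (a point fixed in the world has none). Each returns a list of dicts, best first, with "score" (0 to 1); they miss things now and then, are a little off and sometimes report something else, mostly with a low value. They report only what shows in the picture. A call takes as long as a camera call. They do not tell look-alikes from the thing itself.
- finder.cut_out(picture, thing): "pixels" (400x640 bool, what is visible of it) and "box" ([left, top, width, height] as shares, 0 to 1, of the picture: columns of its width, rows of its height, round what is visible of it).
- finder.place_of(picture, thing): "location" ([column, row] as shares, 0 to 1, of the picture: columns of its width, rows of its height: a listed point, or the origin of a listed thing).
The state is a dict: "time": time; "q": joint angles; "joint_vel": joint speeds; "joint_torque": joint torques, N m; "position": TCP position; "ee_rot": TCP orientation; "ft_force": force on the tool from outside, world axes, zero at the start; "torque": the same for the moment, N m; "gripper_width": opening from 0.0 (shut) to 1.0 (fully open); "grip_force": force on a finger pad.
Only numpy, scipy, OpenCV 4.12 (cv2) and the standard library are available. Lean on these libraries where they do the work, as an engineer would, in place of code of your own. Each camera call takes 0.05 s, during which the arm holds its last target. There are 200 camera calls.

TASK

Put the lid on the metal canister and screw it fully home. Set it gently and level on the mouth, turn it backward (counter-clockwise seen from above) until you feel it drop into the thread, then screw it forward (clockwise) until it comes up against its stop, never forcing it; let go, and leave the other things where they stand.

Things in the scene. Friction and masses are not known exactly. Their poses are not given: they have to be found in the camera images.
- mouth (a point): Centre of the canister's mouth at rim height, 147 mm above the worktop (where the rim is when nothing pushes); z up. The aluminium canister has an 80 mm wide body and a neck 47 mm wide, 27 mm high, 55 mm over its thread. It stands clamped in rubber that gives a little and springs back: 0.33 mm down per newton, 0.17 rad of twist per N m.
- thread (a point): Point on the neck's axis 12 mm below the rim, amid a four-start thread of 4 mm round ribs. Every 90 deg: an upright stop post, then going clockwise (from above) an entry gap with 9 deg of free play, then a rib sloping down 9 deg clockwise to the next post. Where the gaps are round the neck differs each time; this frame does not tell it.
- lid_grip (a point): Point on the lid's axis in its wooden bar grip, the height to grip at, 45 mm above the skirt's lower edge; z up, x along the bar. Bar 44 mm long (x), 14 mm thick (y); its top is 11 mm above this point, the lid's flat top 22 mm below. Above mouth this point is 35 to 41 mm with the lugs on top of the thread, 31 mm just after dropping in, 26 mm when home.
- lid: Dark steel lid, 64 mm wide, 58 mm inside, 23 mm high without the bar, about 0.12 kg, lying right way up on the worktop; origin at the centre of its lower edge, z up. Four lugs 90 deg apart inside the lower edge; where they are relative to the bar is not marked.
- lugs (a point): Lid's axis level with its lugs, 2 mm above the lower edge. Lugs on top of the ribs, turned counter-clockwise, ride up and within 75 deg drop 8 mm into the gaps (at once, if set down over them); turned on, they jam on the posts within 9 deg. Turned clockwise while on top they jam too. Once dropped they go clockwise under the ribs, down, 60 to 75 deg to the posts: the stop.
- stand: Round wooden holder, 116 mm wide, 18 mm high, fixed to the worktop, with the canister standing in it; origin at the centre of its underside
- tumbler: bystander: clear glass, 79 mm wide, 90 mm high; origin under its centre
- tea_box: bystander: upright carton, 35 x 66 x 102 mm; origin under its centre
- bowl: bystander: round bowl, 140 mm wide, 69 mm high; origin under its centre
- spoon: bystander: teaspoon, 130 mm long, lying flat; origin under its centre
- brown_bottle: bystander: small bottle, 40 mm wide, 102 mm high; origin under its centre
- pepper_mill: bystander: wooden mill, 58 mm wide, 200 mm high; origin under its centre
- dark_jar: bystander: glass jar with a closed lid, 68 mm wide, 100 mm high; origin under its centre
There are look-alikes about, which are no part of the job. Leave any pink or red look-alike of the lid alone.

How it is judged:
By the outcome, as a careful person would: the job done as asked, in the order asked, and still so for the second after the job is handed in, with the robot touching nothing.
It also fails if it takes over 70 s, if anything falls off the work surface, if the arm or the gripper's body presses on something with over 40 N, if the wrist force passes 120 N, or if a joint passes its speed limit or range.

## Working session

There is one attempt and no reset: what is moved stays moved. The work goes in short steps, Python scripts to look and compute and a tool call to move; the robot and the scene stay as the last step left them, time stands still between calls to the robot, and variables do not carry over. Pictures are saved under pics/ and viewed, at most 10 in all, crops included, and the job is handed in when it is done.

Besides the shell and the picture viewer there is one more tool, called after "Emit:" as name(argument=value, ...) on one line, values as JSON. carry_out: Moves the arm, as the interface text tells. Its arguments: {"type":"object","properties":{"deltas":{"type":"array"},"squeeze":{"type":"number"}},"required":["deltas"]}

```bash
mkdir -p pics
cat > h.py <<'E'
import numpy as np, cv2
from bench import monitor, camera, ticket, finder, manip
def ray(p,u,v):
    K=np.array([[p['fx'],0,p['cx']],[0,p['fy'],p['cy']],[0,0,1.]])
    n=cv2.undistortPoints(np.array([[[u,v]]],float),K,np.array(p['dist_coeffs'],float))[0,0]
    T=np.array(p['pose']); return T[:3,3],T[:3,:3]@np.array([n[0],n[1],1])
def atz(p,u,v,z):
    o,d=ray(p,u,v); return o+d*(z-o[2])/d[2]
def proj(p,X):
    K=np.array([[p['fx'],0,p['cx']],[0,p['fy'],p['cy']],[0,0,1.]])
    T=np.linalg.inv(np.array(p['pose'])); r,_=cv2.Rodrigues(T[:3,:3])
    return cv2.projectPoints(np.array(X,float).reshape(-1,1,3),r,T[:3,3],K,np.array(p['dist_coeffs'],float))[0][:,0]
def tri(r):
    A=0;b=0
    for o,d in r:
        d=d/np.linalg.norm(d);M=np.eye(3)-np.outer(d,d);A=A+M;b=b+M@o
    return np.linalg.solve(A,b)
def brief():
    s=monitor.get_obs()
    for k in ['time','position','ee_rot','ft_force','torque','gripper_width','grip_force']: print(k,np.round(s[k],4))
E
python3 - <<'E'
from h import *
brief(); print(np.round(monitor.get_obs()['q'],3))
P={}
for n in ['side','top']:
    p=camera(n);P[n]=p;cv2.imwrite(f'pics/{n}0.png',p['pixels'])
    print(n,np.round(p['pose'],3).tolist())
    for t,z in [('mouth',.147),('lid_grip',.045),('lid',0),('stand',0),('tumbler',0),('tea_box',0),('bowl',0),('spoon',0),('brown_bottle',0),('pepper_mill',0),('dark_jar',0)]:
        for r in finder.place_of(p,t)[:3]:
            u,v=r['location'][0]*640,r['location'][1]*400
            print(t,round(r['score'],2),round(u),round(v),np.round(atz(p,u,v,z),3))
E
```

```text
time 0.0
position [ 0.2157 -0.5324  0.2215]
ee_rot [-3.1399e+00 -4.0000e-04  3.8480e-01]
ft_force [0.2451 0.2074 0.4013]
torque [ 0.0085 -0.0311 -0.0497]
gripper_width 0.9971
grip_force 0.0
[-1.392  0.182  1.608 -0.     1.354 -0.206]
side [[0.999, 0.033, -0.016, 0.527], [0.028, -0.416, 0.909, -1.185], [0.023, -0.909, -0.416, 0.617], [0.0, 0.0, 0.0, 1.0]]
mouth 0.6 360 213 [ 0.639 -0.214  0.147]
mouth 0.57 310 168 [0.496 0.124 0.147]
lid_grip 0.84 311 230 [ 0.508 -0.127  0.045]
lid_grip 0.83 300 252 [ 0.485 -0.252  0.045]
lid_grip 0.62 264 227 [ 0.37  -0.117  0.045]
lid 0.93 266 242 [ 0.376 -0.128  0.   ]
lid 0.92 311 245 [ 0.511 -0.139  0.   ]
lid 0.69 301 265 [ 0.486 -0.243  0.   ]
stand 0.98 305 210 [0.485 0.102 0.   ]
tumbler 0.94 350 233 [ 0.631 -0.058  0.   ]
tea_box 0.72 359 216 [0.668 0.069 0.   ]
bowl 0.58 356 288 [ 0.628 -0.339  0.   ]
spoon 0.54 261 279 [ 0.389 -0.317  0.   ]
spoon 0.44 277 223 [ 0.397 -0.004  0.   ]
brown_bottle 0.63 259 279 [ 0.382 -0.317  0.   ]
pepper_mill 0.72 295 190 [0.439 0.273 0.   ]
dark_jar 0.79 291 318 [ 0.476 -0.459  0.   ]
top [[0.334, -0.814, 0.475, -0.191], [-0.943, -0.292, 0.162, -0.335], [0.006, -0.502, -0.865, 1.437], [0.0, 0.0, 0.0, 1.0]]
tumbler 0.92 317 187 [ 0.644 -0.038  0.   ]
tea_box 0.82 289 173 [0.667 0.091 0.   ]
bowl 0.68 383 212 [ 0.622 -0.322  0.   ]
bowl 0.52 289 172 [0.672 0.096 0.   ]
dark_jar 0.65 410 256 [ 0.475 -0.468  0.   ]
```

```bash
python3 -c "
import cv2
a=cv2.imread('pics/side0.png')[130:350,180:440];b=cv2.imread('pics/top0.png')[130:300,230:460]
cv2.imwrite('pics/s1.png',cv2.resize(a,None,fx=2.7,fy=2.7,interpolation=2));cv2.imwrite('pics/t1.png',cv2.resize(b,None,fx=3.4,fy=3.4,interpolation=2))"
```

```text
(no output)
```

View pics/s1.png

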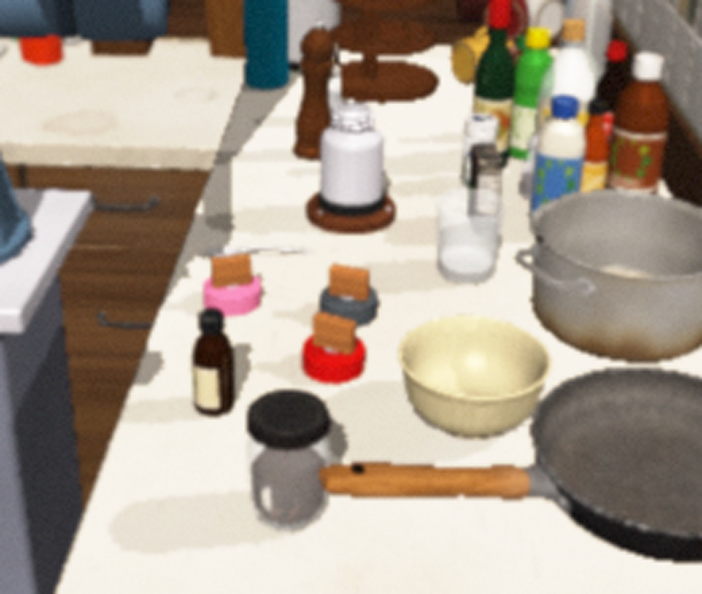

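View pics/t1.png

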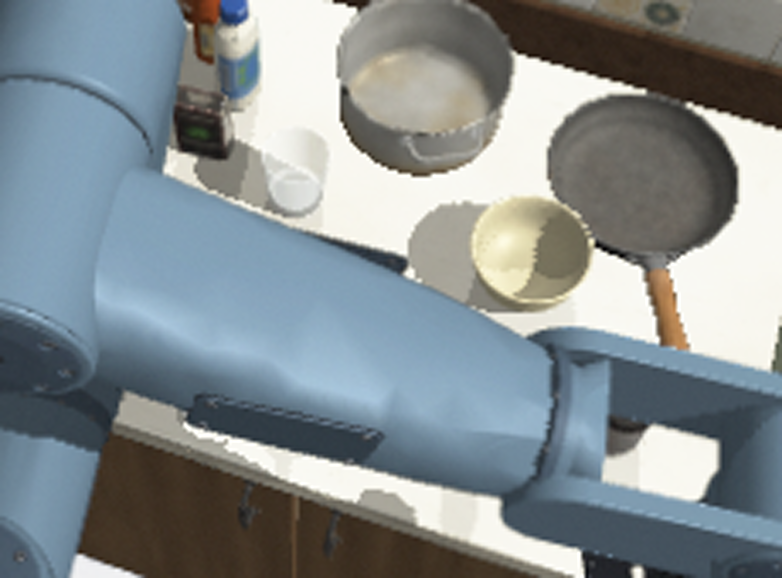

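Emit:
carry_out(deltas=[1, 0, 0, -5, 0, 1, 0, 0, -10, 0, 1, 4, -3, -13, 0, 1, 8, -6, -13, 0, 1, 12, -10, -13, 0, 1, 16, -13, -13, 0, 1, 20, -16, -13, 0, 1, 24, -20, -13, 0, 1, 28, -23, -13, 0, 1, 30, -27, -13, 0, 1, 31, -32, -13, 0, 1, 32, -37, -13, 0])

```text
time: 2.4
position: [0.3758, -0.0823, 0.3523]
ee_rot: [-3.141, -0.0, 0.385]
ft_force: [1.8, 0.4, 0.8]
gripper_width: 0.999
grip_force: 0.0
```

Emit:
carry_out(deltas=[1, 1, -5, 0, 0, 1, 2, -10, 0, 0, 1, 3, -15, 0, 0, 1, 4, -20, 0, 0, 1, 5, -25, 0, 0, 1, 6, -30, 0, 0, 1, 7, -35, 0, 0, 1, 7, -37, 0, 0, 1, 7, -37, 0, 0])

```text
time: 3.3
position: [0.3005, 0.2875, 0.3524]
ee_rot: [-3.141, 0.0, 0.39]
ft_force: [-0.5, 0.7, 0.3]
gripper_width: 1.003
grip_force: 0.0
```

Run:
```python
from h import *
brief(); print(np.round(monitor.get_obs()['q'],3))
R={}
for n in ['side','top']:
    p=camera(n);cv2.imwrite(f'pics/{n}2.png',p['pixels'])
    for t,z in [('mouth',.147),('thread',.135),('lid_grip',.045),('lid',0),('stand',0),('tumbler',0),('bowl',0),('brown_bottle',0),('pepper_mill',0),('dark_jar',0)]:
        for r in finder.place_of(p,t)[:3]:
            u,v=r['location'][0]*640,r['location'][1]*400
            print(n,t,round(r['score'],2),round(u,1),round(v,1),np.round(atz(p,u,v,z),3))
            R.setdefault((n,t),[]).append(ray(p,u,v))
for t in ['mouth','thread','lid_grip','lid','stand','tumbler','bowl','dark_jar']:
    for a in R.get(('side',t),[]):
        for b in R.get(('top',t),[]):
            x=tri([a,b]); e=np.linalg.norm(np.cross(x-a[0],a[1])/np.linalg.norm(a[1]))
            print(t,np.round(x,4),'err',round(e,4))
a=cv2.imread('pics/top2.png'); cv2.imwrite('pics/t2.png',cv2.resize(a[100:320,180:450],None,fx=2.7,fy=2.7,interpolation=2))
```

```text
time 3.3
position [0.3005 0.2875 0.3524]
ee_rot [-3.1408e+00  4.0000e-04  3.9020e-01]
ft_force [-0.4729  0.7441  0.281 ]
torque [ 0.0187 -0.0371  0.0198]
gripper_width 1.003
grip_force 0.0
[ 4.750e-01 -2.770e-01  1.788e+00  1.000e-03  1.631e+00  1.656e+00]
side mouth 0.73 311.1 168.4 [0.501 0.117 0.147]
side mouth 0.15 259.9 277.1 [ 0.418 -0.517  0.147]
side thread 0.79 309.8 171.2 [0.496 0.122 0.135]
side lid_grip 0.77 302.2 250.7 [ 0.49  -0.245  0.045]
side lid_grip 0.73 264.5 225.2 [ 0.371 -0.108  0.045]
side lid_grip 0.67 311.0 231.3 [ 0.51  -0.136  0.045]
side lid 0.9 264.7 238.3 [ 0.37  -0.107  0.   ]
side lid 0.86 299.8 263.4 [ 0.483 -0.238  0.   ]
side lid 0.54 309.1 243.1 [ 0.505 -0.127  0.   ]
side stand 0.57 306.7 210.2 [0.489 0.098 0.   ]
side stand 0.38 310.5 172.9 [0.491 0.467 0.   ]
side tumbler 0.67 351.8 287.2 [ 0.619 -0.337  0.   ]
side tumbler 0.64 350.7 235.3 [ 0.632 -0.071  0.   ]
side bowl 0.95 351.5 285.5 [ 0.618 -0.33   0.   ]
side brown_bottle 0.61 260.1 277.0 [ 0.385 -0.308  0.   ]
side brown_bottle 0.34 358.9 214.5 [0.668 0.077 0.   ]
side pepper_mill 0.9 2
[... 1631 characters left out ...]
1249  0.0117] err 0.0027
lid [ 0.4201 -0.1671  0.0653] err 0.0472
lid [ 0.4824 -0.2401  0.001 ] err 0.001
lid [ 0.453  -0.0967 -0.1073] err 0.0267
lid [ 0.4985 -0.1402 -0.0478] err 0.0235
lid [ 0.4853 -0.2363  0.0494] err 0.0251
lid [ 0.4565 -0.0991 -0.0448] err 0.0536
lid [ 0.5021 -0.137   0.0038] err 0.0036
stand [ 0.4985  0.1174 -0.0021] err 0.0118
stand [0.4448 0.0147 0.0126] err 0.0526
stand [0.4771 0.0907 0.126 ] err 0.0261
stand [ 0.4266 -0.0095  0.1388] err 0.0833
tumbler [ 0.6979 -0.0123 -0.1936] err 0.0578
tumbler [ 0.6444 -0.0302 -0.015 ] err 0.0113
bowl [ 0.6199 -0.3266 -0.0016] err 0.0015
dark_jar [ 0.439  -0.4269  0.2114] err 0.0703
dark_jar [ 0.4683 -0.4581 -0.0133] err 0.0028
```

View pics/t2.png

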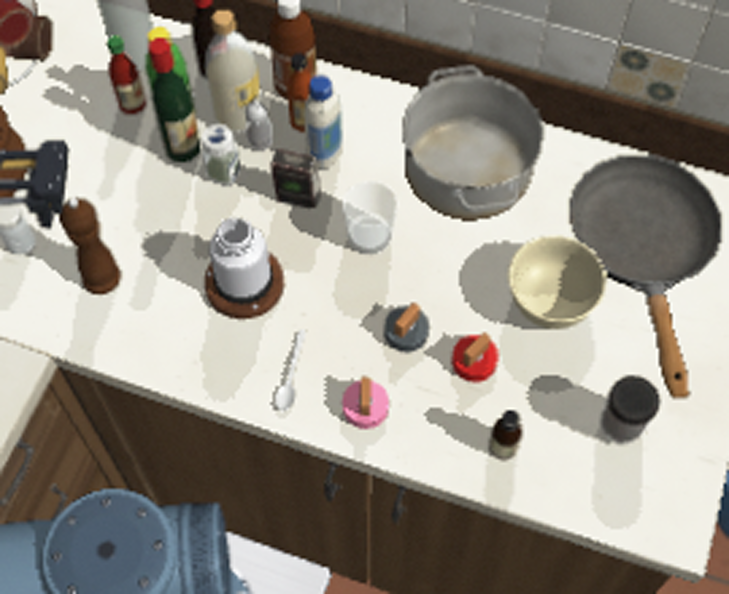

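```bash
cat >> h.py <<'E'
def ring(c,r,z,n=48):
    t=np.linspace(0,2*np.pi,n,endpoint=False); return np.c_[c[0]+r*np.cos(t),c[1]+r*np.sin(t),np.full(n,z)]
def sil(p,X,S=4):
    m=np.zeros((400*S,640*S),np.uint8); h=cv2.convexHull(((proj(p,X)+.5)*S*16-8).astype(np.int32).reshape(-1,1,2))
    cv2.fillConvexPoly(m,h,255,shift=4); return cv2.resize(m,(640,400),interpolation=cv2.INTER_AREA)/255.
E
python3 - <<'E'
from h import *
from scipy.optimize import minimize
rows=[]
M={}
for n in ['side','top']:
    p=camera(n); M[n]={'p':p}
    for t,near in [('lid',(.503,-.139,.02)),('stand',(.5,.11,.01))]:
        g=proj(p,near)[0]
        for r in finder.cut_out(p,t):
            m=r['pixels']; v,u=np.nonzero(m)
            print(n,t,round(r['score'],2),m.sum(),u.min(),u.max(),v.min(),v.max(),'near',np.round(g))
            if m[int(g[1])-6:int(g[1])+7,int(g[0])-6:int(g[0])+7].sum()>40 and t not in M[n]: M[n][t]=m
    c=proj(p,(.5,.11,.09))[0].astype(int)
    im=p['pixels'].copy()
    for t,c2 in [('lid',(0,255,0)),('stand',(0,0,255))]:
        if t in M[n]:
            b=cv2.resize(M[n][t].astype(np.uint8),None,fx=1,fy=1)
    crop=p['pixels'][c[1]-35:c[1]+40,c[0]-30:c[0]+30]; rows.append(cv2.resize(crop,None,fx=6,fy=6,interpolation=0))
    g=proj(p,(.503,-.139,.02))[0].astype(int); crop=p['pixels'][g[1]-35:g[1]+40,g[0]-30:g[0]+30]; rows.append(cv2.resize(crop,None,fx=6,fy=6,interpolation=0))
    print(n,c-[30,35],g-[30,35])
o=np.hstack(rows); cv2.imwrite('pics/c3.png',cv2.resize(o,(800,int(o.shape[0]*800/o.shape[1])),interpolation=cv2.INTER_AREA) if 0 else np.vstack([np.hstack(rows[:2]),np.hstack(rows[2:])])[:, :])
np.savez('m3.npz',**{f'{n}_{t}':M[n][t] for n in M for t in M[n] if t!='p'})
print(cv2.imread('pics/c3.png').shape)
a=cv2.imread('pics/c3.png'); cv2.imwrite('pics/c3b.png',cv2.resize(a,(480,600),interpolation=cv2.INTER_AREA))
E
```

```text
side lid 0.75 360 255 275 225 245 near [308. 239.]
side lid 0.6 366 298 319 228 250 near [308. 239.]
side stand 0.87 1096 293 326 168 216 near [310. 206.]
side stand 0.47 196 354 365 183 200 near [310. 206.]
side [280 149] [278 204]
top lid 0.73 210 349 363 224 240 near [329. 221.]
top lid 0.65 279 307 324 240 259 near [329. 221.]
top lid 0.6 262 321 339 212 229 near [329. 221.]
top stand 0.97 823 256 284 181 218 near [269. 204.]
top [236 158] [299 185]
(900, 720, 3)
```

View pics/c3b.png

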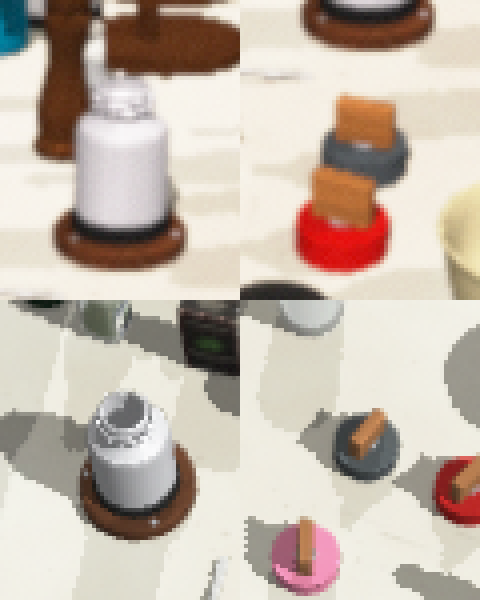

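```bash
cat > fit.py <<'E'
from h import *
from scipy.optimize import minimize
def can(p,c):
    x,y=c[:2]
    A=[np.r_[ring(c,.058,0),ring(c,.058,.018)],np.r_[ring(c,.04,.018),ring(c,.04,.11)],np.r_[ring(c,.04,.11),ring(c,.0275,.12)],np.r_[ring(c,.0255,.12),ring(c,.0235,.147)]]
    return np.max([sil(p,a) for a in A],0)
def lid(p,c,z=0):
    x,y,th=c; R=np.array([[np.cos(th),-np.sin(th)],[np.sin(th),np.cos(th)]])
    b=np.array([[i*.022,j*.007] for i in(1,-1) for j in(1,-1)])@R.T+[x,y]
    return np.maximum(sil(p,np.r_[ring(c,.032,z),ring(c,.032,z+.023)]),sil(p,np.r_[np.c_[b,np.full(4,z+.023)],np.c_[b,np.full(4,z+.056)]]))
def cost(f,obs):
    return lambda c:sum((np.abs(f(p,c)-m)*w).sum()/m.sum() for p,m,w in obs)
def fit(f,obs,x0,step):
    s=np.vstack([x0]+[np.array(x0)+np.eye(len(x0))[i]*step[i] for i in range(len(x0))])
    r=minimize(cost(f,obs),x0,method='Nelder-Mead',options=dict(initial_simplex=s,xatol=1e-4,fatol=1e-4)); return r.x,r.fun
E
python3 - <<'E'
from fit import *
m=np.load('m3.npz'); P={n:camera(n) for n in['side','top']}
W={}
for n in P:
    h=cv2.cvtColor(P[n]['pixels'],cv2.COLOR_BGR2HSV); red=((h[...,0]<5)|(h[...,0]>172))&(h[...,1]>180)&(h[...,2]>120)
    W[n]=1-cv2.dilate(red.astype(np.uint8),np.ones((5,5)))
if 0: pass
one=np.ones((400,640))
oc=[(P[n],m[n+'_stand'],one) for n in P]; print('can',fit(can,oc,[.5,.11],[.01,.01]))
for o in oc: print(' ',fit(can,[o],[.5,.11],[.01,.01]))
ol=[(P[n],m[n+'_lid'],W[n]) for n in P if n+'_lid' in m]; print(len(ol))
for t in(0.2,-.4,.6): print('lid',fit(lid,ol,[.503,-.139,t],[.008,.008,.3]))
for o in ol: print(' ',fit(lid,[o],[.503,-.139,0.2],[.008,.008,.3]))
# bar direction by wood colour
for n in P:
    h=cv2.cvtColor(P[n]['pixels'],cv2.COLOR_BGR2HSV); g=proj(P[n],(.503,-.139,.045))[0].astype(int)
    s=np.s_[g[1]-13:g[1]+14,g[0]-13:g[0]+14]; w=(abs(h[s][...,0].astype(int)-13)<7)&(h[s][...,1]>90)
    print(n,g); print('\n'.join(''.join('#' if k else '.' for k in r) for r in w))
E
```

```text
can (array([0.49995894, 0.10547365]), np.float64(0.15310006380535557))
  (array([0.49870485, 0.10656756]), np.float64(0.0880241877773007))
  (array([0.50190382, 0.10655913]), np.float64(0.05889023896314297))
2
lid (array([ 0.50608664, -0.14103669, -0.37088327]), np.float64(0.3599247683055202))
lid (array([ 0.50607   , -0.14181612, -0.30882516]), np.float64(0.3593015181294643))
lid (array([ 0.50611426, -0.14162511, -0.31663821]), np.float64(0.3602251061856353))
  (array([ 0.5046795 , -0.13819355,  0.03088363]), np.float64(0.22746169506053787))
  (array([ 0.50853033, -0.14157664,  0.14415314]), np.float64(0.09958090106271517))
side [308 231]
...........................
...........................
...........................
...........................
...........................
...........................
...........................
...........................
...........................
...........................
........#####..............
.......############........
.......###############.....
.......###############.....
.......###############.....
.......###############.....
....
[... 373 characters left out ...]

...........................
...........................
...........................
...........................
...........................
...........................
.................#.........
................###........
...............####........
..............#####........
.............######........
............#######........
...........#######.........
...........######..........
..........######...........
..........######...........
..........#####............
...........###.............
............#..............
...........................
...........................
...........................
...........................
...........................
...........................
```

```bash
cat >> fit.py <<'E'
def bar(p,c,z=0):
    x,y,th=c[:3]; R=np.array([[np.cos(th),-np.sin(th)],[np.sin(th),np.cos(th)]])
    b=np.array([[i*.022,j*.007] for i in(1,-1) for j in(1,-1)])@R.T+[x,y]
    return sil(p,np.r_[np.c_[b,np.full(4,z+.023)],np.c_[b,np.full(4,z+.056)]])
def woodmask(p,X,k=14):
    h=cv2.cvtColor(p['pixels'],cv2.COLOR_BGR2HSV); g=proj(p,X)[0].astype(int)
    w=(abs(h[...,0].astype(int)-13)<7)&(h[...,1]>90); m=np.zeros((400,640),bool); s=np.s_[g[1]-k:g[1]+k+1,g[0]-k:g[0]+k+1]; m[s]=w[s]
    n,l=cv2.connectedComponents(m.astype(np.uint8)); 
    b=max(range(1,n),key=lambda i:(l==i).sum()); return l==b
E
python3 - <<'E'
from fit import *
P={n:camera(n) for n in['side','top']}
ob=[(P[n],woodmask(P[n],(.503,-.139,.045)),np.ones((400,640))) for n in P]
ob[0][2][241:]=0
for t in(0,.5,-.5): print(fit(bar,ob,[.503,-.139,t],[.008,.008,.3]))
for o in ob: print(fit(bar,[o],[.503,-.139,-.2],[.008,.008,.3]),fit(bar,[o],[.503,-.139,.2],[.008,.008,.3]))
# dark steel
for n in P:
    h=cv2.cvtColor(P[n]['pixels'],cv2.COLOR_BGR2HSV); g=proj(P[n],(.505,-.14,.012))[0].astype(int)
    s=np.s_[g[1]-16:g[1]+17,g[0]-18:g[0]+19]; print(n,g); print('\n'.join(''.join('%2x'%(k//16) for k in r) for r in h[s][...,2]))
E
```

```text
(array([ 0.50587147, -0.1414316 , -0.21135123]), np.float64(0.45573135001126885))
(array([ 0.50521646, -0.14123619, -0.18943769]), np.float64(0.45017804823078655))
(array([ 0.50592602, -0.14200981, -0.25388032]), np.float64(0.4649132296596799))
(array([ 0.50455517, -0.1423932 , -0.00948927]), np.float64(0.13804372323642103)) (array([ 0.50473349, -0.14690222, -0.00394887]), np.float64(0.1359026369168357))
(array([ 0.50723751, -0.14089599, -0.20719434]), np.float64(0.29392156862745095)) (array([ 0.50635965, -0.14118944, -0.21338296]), np.float64(0.2929411764705882))
side [309 241]
 f f f f f f f f f f f f f f f f f f f f f f f f f f f f f f f f f f f f f
 f f f f f f f f f f f f f f f f f f f f f f f f f f f f f f f f f f e e f
 f f f f f f f f f f f f e e e f f f f f f f f f e e e e e e e e e e e e e
 f f f f f f f f f f f e d d d e e e e e e e e e e e e e e e e e e e e e e
 f f f f f f f f f f e d d d d d d d d d d d d d d d e e e e e e e e e e e
 f f f f f f f f f f e c c c c d d d d d d d d d d c e e e e e e e e e e e
 f f f f f f f f f f e c b b c c c c c c c d d d c b d e e e e e
[... 3749 characters left out ...]
5 9 d e a a 9 9 9 9 9 9 9
 e f e e e e e e e e e d d d c a 5 3 3 3 4 4 5 9 d d d a 9 9 9 9 9 9 9 9 9
 e f f e e e e e e e e d d d d d c a a 8 8 b d d d d 8 9 9 9 9 9 9 9 9 9 8
 f f e e e e e e e e e d d d d d d d d d d d d d d d c 9 9 9 9 9 9 9 9 9 8
 e f e e e e e e e e e e d d d d d d d d d d d d d d e e e 9 9 9 9 9 9 9 7
 e e e e e e e e e e e e d d d d d d d d d d d d d d e f e e e 9 9 9 9 9 7
 e e e e e e e e e e e e e e d d d d d d d d d d e e f f f f e e 9 9 9 9 6
 e e e e e e e e e e e e e e d d d d d d d d d e e e f f e f e e e 9 9 9 8
 e e e e e e e e e e e e e d d d d d d d d e e e e f f f e e e e e 9 9 9 7
 e e e e e e e e e e e e e d d d d d d d e e e e e f f e e e e e e e e 9 7
```

Emit:
carry_out(deltas=[0, 0.3, 4.7, 0, 0.06, 0, 0.6, 9.4, 0, 0.12, 0, 0.9, 14.2, 0, 0.18, 0, 1.2, 19, 0, 0.24, 0, 1.4, 23.7, 0, 0.3, 0, 1.6, 28.5, 0, 0.36, 0, 1.9, 33.2, 3, 0.42, 0, 2.2, 38, 6, 0.5, 0, 2.5, 43, 9, 0.55, 0, 2.7, 47.4, 12, 0.6, 0, 2.7, 47.4, 16, 0.6, 0, 2.7, 47.4, 16, 0.6])

```text
time: 6.1
position: [0.5022, -0.1448, 0.1866]
ee_rot: [-3.139, 0.01, -0.218]
ft_force: [-0.5, 0.9, -0.4]
gripper_width: 0.499
grip_force: 0.0
```

Run:
```python
from h import *
brief()
p=camera('side'); a=p['pixels']; g=proj(p,(.506,-.141,.09))[0].astype(int); print(g)
cv2.imwrite('pics/s4.png',cv2.resize(a[g[1]-50:g[1]+50,g[0]-60:g[0]+60],None,fx=6,fy=6,interpolation=2))
s=monitor.get_obs(); x=np.array(s['position']); print(proj(p,[x,x-[0,0,.022]]))
```

```text
time 6.1
position [ 0.5022 -0.1448  0.1866]
ee_rot [-3.139   0.0095 -0.218 ]
ft_force [-0.4506  0.9349 -0.4162]
torque [ 0.0474  0.0227 -0.0382]
gripper_width 0.4989
grip_force 0.0
[309 218]
[[309.52267833 186.5872681 ]
 [309.35425707 193.96882426]]
```

View pics/s4.png

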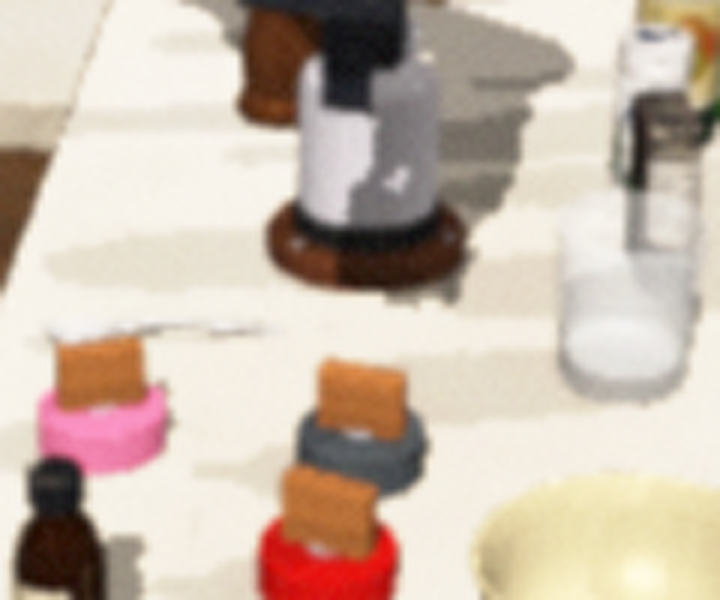

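Emit:
carry_out(deltas=[0, 0, 0, 5, 0, 0, 0, 0, 9, 0, 0, 0, 0, 9, 0, 0, 0, 0, 9, 0])

```text
time: 6.55
position: [0.5058, -0.1439, 0.1045]
ee_rot: [3.141, -0.001, -0.214]
ft_force: [1.1, -0.1, 0.3]
gripper_width: 0.505
grip_force: 0.0
```

Run:
```python
from fit import *
brief()
P={n:camera(n) for n in['side','top']}
R=[]
for n in P:
    cv2.imwrite(f'pics/{n}5.png',P[n]['pixels'])
brief()
p=P['side'];m=woodmask(p,(.505,-.141,.045)); w=np.ones((400,640)); w[241:]=0
for t in(-.2,-.1): print(fit(bar,[(p,m,w)],[.505,-.141,t],[.005,.005,.2]))
v,u=np.nonzero(m); print(u.min(),u.max(),v.min(),v.max())
x=np.array(monitor.get_obs()['position']); print(proj(p,[x-[0,0,.02]]))
a=[cv2.resize(P[n]['pixels'][c[1]-35:c[1]+35,c[0]-40:c[0]+40],None,fx=5,fy=5,interpolation=2) for n in P for c in [proj(P[n],(.505,-.141,.06))[0].astype(int)]]
cv2.imwrite('pics/c5.png',np.hstack(a))
```

```text
time 6.55
position [ 0.5058 -0.1439  0.1045]
ee_rot [ 3.1414e+00 -1.2000e-03 -2.1410e-01]
ft_force [ 1.096  -0.1062  0.3101]
torque [0.0059 0.0662 0.0202]
gripper_width 0.5045
grip_force 0.0
time 6.65
position [ 0.5072 -0.1448  0.1059]
ee_rot [ 3.1401 -0.0052 -0.2143]
ft_force [ 0.8312 -0.7622 -0.6223]
torque [0.0571 0.0149 0.0316]
gripper_width 0.5005
grip_force 0.0
(array([ 0.50504485, -0.14103401,  0.00096952]), np.float64(0.12725490196078432))
(array([ 0.5057666 , -0.14281609, -0.39526617]), np.float64(0.12193899782135074))
302 316 227 241
[[310.32419783 220.1096558 ]]
```

View pics/c5.png

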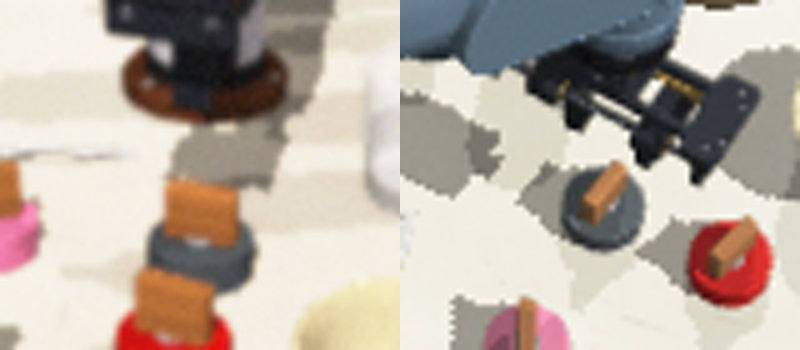

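Emit:
carry_out(deltas=[0, 0, -0.2, 2, 0, 0, 0, -0.3, 4.5, 0, 0, 0, -0.3, 5.7, 0, 0, 0, -0.3, 5.7, 0, -0.4, 0, -0.3, 5.7, 0, -0.6, 0, -0.3, 5.7, 0, -1, 0, -0.3, 5.7, 0, -1, 0, -0.3, 5.7, 0, -1, 0, -0.3, 5.7, 0, -1, 0, -0.3, 5.7, 0], squeeze=30)

```text
time: 7.65
position: [0.5057, -0.1414, 0.0455]
ee_rot: [3.142, -0.0, -0.215]
ft_force: [-0.3, -0.2, -0.8]
gripper_width: 0.004
grip_force: 0.0
```

Emit:
carry_out(deltas=[-1, 0, 0, -2, 0, -1, 0, 0, -6, 0, -1, 0, 0, -11, 0, -1, 0, 0, -16, 0, -1, 0, 0, -20, 0, -1, 0, 0, -20, 0, -1, 0, 0, -20, 0])

```text
time: 8.35
position: [0.506, -0.1415, 0.2462]
ee_rot: [3.141, -0.002, -0.215]
ft_force: [-0.7, 0.7, -0.6]
gripper_width: 0.007
grip_force: 0.0
```

Run:
```python
from fit import *
brief()
print(np.round(monitor.get_obs()['q'],3))
```

```text
time 8.35
position [ 0.506  -0.1415  0.2462]
ee_rot [ 3.141e+00 -2.100e-03 -2.152e-01]
ft_force [-0.7405  0.7011 -0.5718]
torque [0.1338 0.0104 0.0325]
gripper_width 0.0068
grip_force 0.0
[-0.499  0.047  1.705  0.     1.387  1.287]
```

Run:
```python
from fit import *
print(manip.nose_length)
x=np.array(monitor.get_obs()['position'])
P={n:camera(n) for n in['side','top']}
a=[]
for n in P:
    im=P[n]['pixels'].copy(); c=proj(P[n],(.505,-.141,.12))[0].astype(int); 
    q=proj(P[n],[x-[0,0,.022],[.506,-.141,.056],[.506,-.141,.0]]); print(n,c-[40,45],np.round(q,1))
    a.append(cv2.resize(im[c[1]-45:c[1]+45,c[0]-40:c[0]+40],None,fx=5,fy=5,interpolation=2))
    for k in q: cv2.circle(a[-1],tuple(((k-c+[40,45]+.5)*5).astype(int)),3,(0,255,0),-1)
cv2.imwrite('pics/c6.png',np.hstack(a))
```

```text
0.022
side [269 163] [[311.  174. ]
 [309.7 228.8]
 [309.3 245.6]]
top [290 163] [[331.8 193.2]
 [330.2 216.1]
 [329.8 222.8]]
```

View pics/c6.png

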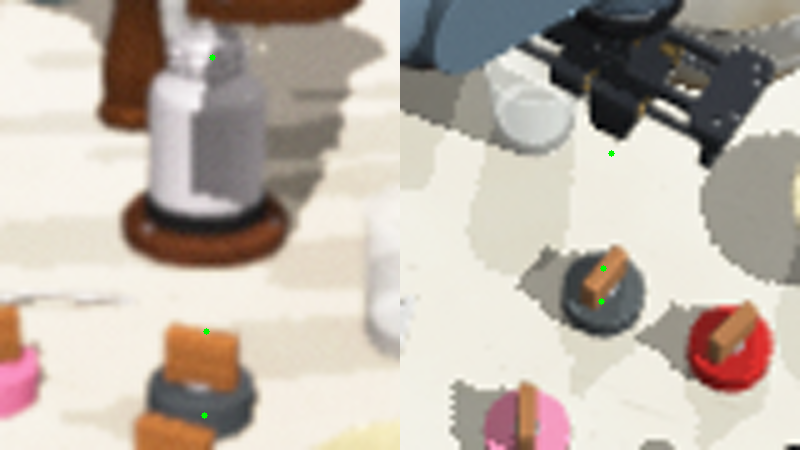

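Run:
```python
from fit import *
brief()
P={n:camera(n) for n in['side','top']}
for n,(r0,r1,c0,c1) in {'side':(135,176,295,328),'top':(176,198,318,348)}.items():
    g=P[n]['pixels'].max(2); print(n,r0,c0)
    print('\n'.join(f'{r} '+''.join('%x'%(k//16) for k in g[r,c0:c1]) for r in range(r0,r1)))
```

```text
time 8.45
position [ 0.5047 -0.1409  0.2437]
ee_rot [-3.1407e+00  2.8000e-03 -2.1530e-01]
ft_force [-0.0548 -0.5791 -0.716 ]
torque [ 0.0726 -0.0011  0.0151]
gripper_width 0.0009
grip_force 0.0
side 135 295
135 222222322222222222222248742222234
136 222222222222212223222248952222344
137 222222222222222222222237a72123444
138 222222222222222222222237a62224555
139 212212222121221222222236742345555
140 422212222222111122211123433455555
141 432222222222222233221124445555555
142 332222222222222355432224445555555
143 222223222222222355432224455555555
144 223322222222222344332224555555555
145 222322322222222232222344555555555
146 222222222223222222222476555555555
147 222222223432222222223466555555555
148 222223235653211212222455555555555
149 222222247752111111112455555655555
150 222222246532111111112455689999999
151 2222222332111111111124558cddddddd
152 22222222211111111111244469aaaaaaa
153 222233333331111111112444466666666
154 222233346752111111112444455665666
155 22222236a962111111112444455566656
156 32222236ba73111111112444456666666
157 332222369a94111111112344556666666
158 443222479bb6111
[... 746 characters left out ...]

178 d91122333432211112233333324555
179 eb1111223733321111122333484455
180 dea411124733331111112223357ce5
181 ccdea412231233333111111223469c
182 cccdec845711223333112324223346
183 dddddecce8111122333335aeb41233
184 dddddddee81111112334a38deeb422
185 dddddcdeeb111111122474469eeeb2
186 dddddcbeeb1111111126a833469ee7
187 dddddcbefe1111111127eee5334799
188 dddddbbefe711111114cfffeb53444
189 ddddcbdefeee711114ceffffeeb532
190 dddbabeeeffeee7139efffffffeeb5
191 cbaaadefffffffeb9efffffffffffe
192 aaaadddffffffffeefffffffffffff
193 9addddefffffffffffffffffffffff
194 ddddddefffffffffffffffffffffff
195 ddddddefffffffffffffffffffffff
196 ddddddeffeffffffffffffffffffff
197 ddddddeeffffefffffffffffffffff
```

Run:
```python
from h import *
P={n:camera(n) for n in['side','top']}
for a,b in [((310.5,162),(333,187)),((310.5,161),(334,189))]:
    print(tri([ray(P['side'],*a),ray(P['top'],*b)]))
print(np.round(P['side']['pose'],4),np.round(P['top']['pose'],4)); brief()
```

```text
[ 0.50600203 -0.1440979   0.26067642]
[ 0.50284494 -0.14894854  0.2628556 ]
[[ 0.9993  0.0325 -0.0156  0.5271]
 [ 0.0277 -0.4156  0.9091 -1.1847]
 [ 0.0231 -0.909  -0.4162  0.6168]
 [ 0.      0.      0.      1.    ]] [[ 0.3339 -0.814   0.4754 -0.1913]
 [-0.9426 -0.2917  0.1625 -0.3353]
 [ 0.0064 -0.5023 -0.8647  1.4366]
 [ 0.      0.      0.      1.    ]]
time 8.65
position [ 0.5049 -0.141   0.2438]
ee_rot [-3.1407e+00  2.9000e-03 -2.1530e-01]
ft_force [-0.2211  0.0395 -0.7776]
torque [-0.0095  0.0197 -0.0115]
gripper_width 0.0038
grip_force 0.0
```

Emit:
carry_out(deltas=[0, 0, 0, 4, 0, 0, 0, 0, 8, 0, 0, 0, 0, 12, 0, 0, 0, 0, 16, 0, 0, 0, 0, 19, 0, 0, 0, 0, 20.5, 0, 0, 0, 0, 21.5, 0, 0, 0, 0, 21.5, 0, 0, 0, 0, 21.5, 0])

```text
time: 9.55
position: [0.506, -0.1415, 0.0309]
ee_rot: [3.141, -0.001, -0.215]
ft_force: [0.5, -0.4, 0.1]
gripper_width: 0.501
grip_force: 0.0
```

Run:
```python
from h import *
brief()
P={n:camera(n) for n in['side','top']}
a=[cv2.resize(P[n]['pixels'][c[1]-35:c[1]+35,c[0]-40:c[0]+40],None,fx=5,fy=5,interpolation=2) for n in P for c in [proj(P[n],(.505,-.141,.04))[0].astype(int)]]
cv2.imwrite('pics/c7.png',np.hstack(a))
```

```text
time 9.55
position [ 0.506  -0.1415  0.0309]
ee_rot [ 3.1415e+00 -6.0000e-04 -2.1520e-01]
ft_force [ 0.4985 -0.4157  0.1352]
torque [ 0.0636  0.0203 -0.0171]
gripper_width 0.5006
grip_force 0.0
```

View pics/c7.png

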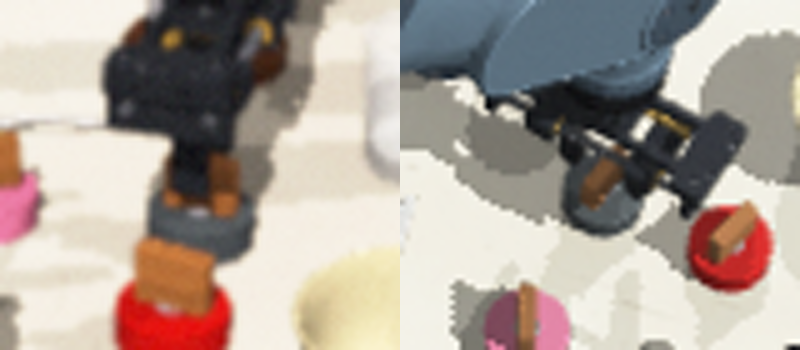

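Emit:
carry_out(deltas=[0, 0, 0, 0.8, 0, 0, 0, 0, 1.4, 0, 0, 0, 0, 1.8, 0, 0, 0, 0, 1.8, 0, -1, 0, 0, 1.8, 0, -1, 0, 0, 1.8, 0, -1, 0, 0, 1.8, 0, -1, 0, 0, 1.8, 0, -1, 0, 0, 1.8, 0, -1, 0, 0, 1.8, 0], squeeze=35)

```text
time: 10.65
position: [0.5058, -0.1414, 0.0126]
ee_rot: [3.141, -0.0, -0.215]
ft_force: [0.1, 1.0, 0.9]
gripper_width: 0.156
grip_force: 34.9
```

Emit:
carry_out(deltas=[-1, 0, 0, -3, 0, -1, 0, 0, -7, 0, -1, 0, 0, -12, 0, -1, 0, -0.5, -16, -0.05, -1, -0.8, -4, -20, -0.15, -1, -1.6, -8, -20, -0.25, -1, -2.6, -12, -20, -0.35, -1, -3.6, -16, -20, -0.45, -1, -4.6, -20, -20, -0.55, -1, -5.8, -24, -20, -0.65, -1, -5.8, -24, -20, -0.7, -1, -5.8, -24, -20, -0.7])

```text
time: 11.85
position: [0.4997, 0.1068, 0.2121]
ee_rot: [-3.141, 0.001, 0.488]
ft_force: [-0.7, 0.2, -1.3]
gripper_width: 0.157
grip_force: 34.9
```

Emit:
carry_out(deltas=[-1, 0, 0, 0, 0, -1, 0, 0, 0, 0])

```text
time: 12.05
position: [0.5003, 0.1047, 0.2123]
ee_rot: [3.142, 0.0, 0.482]
ft_force: [0.6, 0.9, -0.8]
gripper_width: 0.157
grip_force: 34.9
```

Run:
```python
from h import *
brief(); print(np.round(monitor.get_obs()['q'],3))
P={n:camera(n) for n in['side','top']}
a=[]
for n in P:
    c=proj(P[n],(.5,.106,.16))[0].astype(int); print(n,c-[30,30])
    cv2.imwrite(f'pics/{n}8.png',P[n]['pixels'])
    a.append(cv2.resize(P[n]['pixels'][c[1]-30:c[1]+45,c[0]-33:c[0]+33],None,fx=6,fy=6,interpolation=2))
    for t in('lid','mouth'):
        for r in finder.cut_out(P[n],t)[:4]:
            v,u=np.nonzero(r['pixels']); print(t,round(r['score'],2),u.min(),u.max(),v.min(),v.max())
cv2.imwrite('pics/c8.png',np.hstack(a))
```

```text
time 12.05
position [0.5003 0.1047 0.2123]
ee_rot [3.1416e+00 3.0000e-04 4.8240e-01]
ft_force [ 0.5966  0.9219 -0.7998]
torque [-0.0077 -0.0044 -0.0332]
gripper_width 0.1574
grip_force 34.9341
[-0.026  0.047  1.776 -0.     1.319  1.062]
side [280 135]
lid 0.78 291 314 246 272
lid 0.68 301 320 139 157
lid 0.65 255 276 224 246
lid 0.6 293 325 168 216
mouth 0.66 293 326 168 216
top [235 153]
lid 0.8 308 323 240 258
lid 0.77 257 274 168 185
lid 0.61 348 363 224 240
lid 0.22 256 284 184 217
mouth 0.6 256 284 183 217
```

View pics/c8.png

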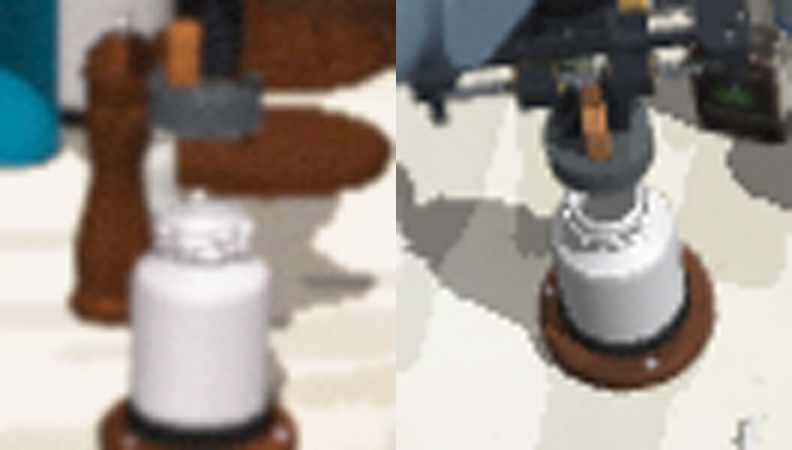

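```bash
cat > meas.py <<'E'
from fit import *
from scipy.ndimage import gaussian_filter
def lidgrad(P,c0,lo=-.006,n=25):
    pass
def graymask(p,X,k=13):
    a=p['pixels'].astype(int); v=a.max(2); s=v-a.min(2); g=proj(p,X)[0].astype(int)
    w=(v>38)&(v<135)&(s<32); m=np.zeros((400,640),bool); sl=np.s_[g[1]-k:g[1]+k+1,g[0]-k:g[0]+k+1]; m[sl]=w[sl]
    return m,g
E
python3 - <<'E'
from meas import *
P={n:camera(n) for n in['side','top']}
z=.1997
one=np.ones((400,640))
def cyl(p,c): return sil(p,np.r_[ring(c,.032,z),ring(c,.032,z+.023)])
O={}
for n in P:
    m,g=graymask(P[n],(.5,.106,z+.010)); print(n,g)
    v=P[n]['pixels'].max(2)
    print('\n'.join(f'{r} '+''.join(('%x'%(v[r,c]//16) if m[r,c] else '.') for c in range(g[0]-13,g[0]+14)) for r in range(g[1]-11,g[1]+12)))
# canister and lid via network
oc=[]
for n in P:
    cs=[r for r in finder.cut_out(P[n],'stand') if r['pixels'].sum()>500]; oc.append((P[n],cs[0]['pixels'],one))
    # ignore zone above rim shading
def canR(p,c): return can(p,c)
print('can',fit(can,oc,[.5,.106],[.005,.005])); 
for o in oc: print(fit(can,[o],[.5,.106],[.005,.005]))
E
```

```text
side [311 151]
140 667.86.......2.22..3.......
141 .4455........2.22..2.......
142 ...............222.3.......
143 ................22.........
144 ..............2.222........
145 .............2....2........
146 ....34.........22.2........
147 ...444.......222233334.....
148 ...4455.....64444333334....
149 ...44456...665555543334....
150 ...33455555566665555445....
151 ...33444555666665555448....
152 ...33444555556555544446....
153 ...43444555555555544445....
154 ....3444555555555544445....
155 ...44454555555555544445....
156 ....677655555555555445.....
157 ....7...7555555555544......
158 ...47...7..................
159 ...6.......................
160 ...8.......................
161 ..5........................
162 ..6........................
top [264 176]
165 6333333.4466666343333336765
166 5333333.5566674223332223877
167 433333334336.....2222222777
168 433222223........2222222677
169 .32222222..3...3.2223666777
170 .5222242...3......223477777
171 ......62...3.......2366..77
172 ......522..3......22566....
173 ......4322........22566....
174 .....7432.......2.24666....
175 .....743........55456667...
176 ......432322....65556666...
177 ......6533334....5556666...
178 ......5555533....5556656...
179 ......6555555..655556558...
180 ......83455555555555556....
181 .......3344555555555558....
182 .......833333444444558.....
183 ........7233334444456......
184 .........853334444656......
185 .............45556666......
186 ............866666666......
187 .........7..666666667.8....
can (array([0.46531826, 0.0980394 ]), np.float64(2.9396987462398174))
(array([0.43244702, 0.43610859]), np.float64(0.7732163742690058))
(array([0.50069558, 0.10368014]), np.float64(0.07664673434385574))
```

```bash
cat >> meas.py <<'E'
def cross(prof,start,step,thr,sgn):
    # walk from inside outward until prof*sgn crosses thr*sgn upward
    i=start
    while (prof[i+step]-thr)*sgn<0: i+=step
    a,b=prof[i],prof[i+step]; return i+step*(thr-a)/(b-a)
def band(p,X,rows):
    S=8; m=np.zeros((400*S,640*S),np.uint8)
    cv2.fillConvexPoly(m,cv2.convexHull(((proj(p,X)+.5)*S*16-8).astype(np.int32).reshape(-1,1,2)),1,shift=4)
    e=[]
    for r in rows:
        c=np.nonzero(m[r*S:(r+1)*S].sum(0)>S/2)[0]; e.append(((c[0]+.5)/S-.5,(c[-1]+.5)/S-.5))
    return np.array(e)
E
python3 - <<'E'
from meas import *
P={n:camera(n) for n in['side','top']}
z=.1997; brief()
sat=lambda p:(p['pixels'].max(2).astype(float)-p['pixels'].min(2))
val=lambda p:p['pixels'].max(2).astype(float)
def show(tag,p,img,rows,cen,X,f):
    m=band(p,X,rows)
    for r,(a,b) in zip(rows,m):
        print(tag,r,'model %.1f %.1f c %.2f'%(a,b,(a+b)/2), ' '.join('%d'%k for k in img[r,int(a)-3:int(a)+5]),'|',' '.join('%d'%k for k in img[r,int(b)-3:int(b)+5]))
c=(.5,.106)
s,t=P['side'],P['top']
show('lid s',s,val(s),range(150,156,2),0,np.r_[ring((.5,.105),.032,z),ring((.5,.105),.032,z+.023)],0)
show('lid sS',s,sat(s),range(150,156,2),0,np.r_[ring((.5,.105),.032,z),ring((.5,.105),.032,z+.023)],0)
show('stand s',s,val(s),range(206,213,2),0,np.r_[ring(c,.058,0),ring(c,.058,.018)],0)
show('body s',s,val(s),range(184,200,4),0,np.r_[ring(c,.04,.018),ring(c,.04,.11)],0)
show('lid t',t,val(t),range(176,183,2),0,np.r_[ring((.5,.105),.032,z),ring((.5,.105),.032,z+.023)],0)
show('stand t',t,val(t),range(203,211,2),0,np.r_[ring(c,.058,0),ring(c,.058,.018)],0)
show('body t',t,val(t),range(194,204,3),0,np.r_[ring(c,.04,.018),ring(c,.04,.11)],0)
for n in P:
    d=proj(P[n],[(.5,.106,.16),(.51,.106,.16),(.5,.116,.16)]); print(n,d[1]-d[0],d[2]-d[0])
E
```

```text
time 12.65
position [0.5002 0.1055 0.2124]
ee_rot [-3.1416e+00 -1.0000e-04  4.8470e-01]
ft_force [-0.2987 -0.6292 -0.8231]
torque [-0.0073 -0.0424 -0.0087]
gripper_width 0.154
grip_force 34.9342
lid s 150 model 301.4 321.1 c 311.25 71 67 61 56 61 72 86 88 | 81 68 93 138 149 158 152 153
lid s 152 model 301.4 321.1 c 311.25 66 75 71 58 54 67 74 76 | 73 76 108 154 170 171 168 169
lid s 154 model 301.4 320.9 c 311.19 85 87 86 68 66 70 72 80 | 73 74 73 80 91 96 96 95
lid sS 150 model 301.4 321.1 c 311.25 51 50 43 20 1 5 7 4 | 5 2 16 35 41 45 44 42
lid sS 152 model 301.4 321.1 c 311.25 54 56 47 22 0 4 4 4 | 2 4 15 33 39 39 43 41
lid sS 154 model 301.4 320.9 c 311.19 64 61 57 25 2 3 3 9 | 6 7 7 13 53 66 72 68
stand s 206 model 293.3 326.7 c 310.00 238 236 223 157 100 88 86 76 | 140 140 132 184 239 246 246 247
stand s 208 model 293.2 326.7 c 309.94 233 231 222 148 93 88 98 117 | 138 139 114 162 237 246 246 245
stand s 210 model 293.3 326.6 c 309.94 233 233 226 177 101 75 85 100 | 112 96 103 175 235 243 242 242
stand s 212 model 294.6 325.7 c 310.12 234 234 226 189 131 99 91 93 | 90 89 109 16
[... 1038 characters left out ...]
el 255.4 284.6 c 270.00 238 164 154 153 72 96 68 54 | 103 104 112 122 238 240 240 240
stand t 209 model 255.9 283.9 c 269.94 243 243 166 128 89 74 89 96 | 101 110 113 110 191 240 240 240
body t 194 model 257.1 278.7 c 267.88 119 120 121 107 110 178 167 112 | 249 235 210 194 168 131 200 220
body t 197 model 257.8 279.2 c 268.50 154 153 153 135 87 102 122 153 | 200 201 196 154 116 116 126 181
body t 200 model 258.6 279.7 c 269.12 155 98 95 70 99 103 104 105 | 198 201 201 191 63 107 110 113
body t 203 model 259.2 279.9 c 269.56 69 65 67 34 101 105 104 108 | 199 201 199 159 48 86 98 100
side [3.01249491 0.09381463] [ 0.08662906 -0.99995905]
top [ 1.08489438 -2.19595542] [-2.52982572 -0.78638575]
```

Emit:
carry_out(deltas=[-1, 0.1, -0.1, 1, 0, -1, 0.22, -0.22, 2, 0, -1, 0.22, -0.22, 3, 0, -1, 0.22, -0.22, 4, 0, -1, 0.22, -0.22, 4.6, 0, -1, 0.22, -0.22, 4.6, 0, -1, 0.22, -0.22, 4.6, 0])

```text
time: 13.35
position: [0.5012, 0.1084, 0.1664]
ee_rot: [-3.142, 0.0, 0.485]
ft_force: [-0.4, 0.3, -0.7]
gripper_width: 0.156
grip_force: 34.9
```

```bash
cat > edges.py <<'E'
from meas import *
def half(img,r,c,inside):
    # subpixel edge near c on row r; inside=+1 if object lies to the right
    c=int(round(c)); w=img[r,c-4:c+5]; lo=np.median(w[:2]);hi=np.median(w[-2:]); t=(lo+hi)/2
    if abs(hi-lo)<15: return np.nan
    s=np.sign(hi-lo); k=[i for i in range(8) if (w[i]-t)*s<=0<(w[i+1]-t)*s]
    if not k: return np.nan
    i=min(k,key=lambda i:abs(i-4)); return c-4+i+(t-w[i])/(w[i+1]-w[i])
def offs(p,X,rows,chan='v'):
    a=p['pixels'].astype(float); v=a.max(2); img=v if chan=='v' else v-a.min(2); m=band(p,X,rows)
    L=np.array([half(img,r,e[0],1)-e[0] for r,e in zip(rows,m)]);R=np.array([half(img,r,e[1],-1)-e[1] for r,e in zip(rows,m)])
    return L,R
E
python3 - <<'E'
from edges import *
brief(); q=np.array(monitor.get_obs()['position']); z=q[2]-.0126; c=q[:2]
P={n:camera(n) for n in['side','top']}
np.set_printoptions(precision=2,suppress=True,linewidth=150)
X=np.r_[ring(c,.032,z),ring(c,.032,z+.023)]
for n in P:
    g=proj(P[n],(c[0],c[1],z+.010))[0]; r0=int(g[1])
    for ch in 'vs':
        L,R=offs(P[n],X,range(r0-3,r0+6),ch); print(n,ch,L,R,(np.nanmedian(L)+np.nanmedian(R))/2)
E
```

```text
time 13.35
position [0.5012 0.1084 0.1664]
ee_rot [-3.1415e+00  1.0000e-04  4.8480e-01]
ft_force [-0.4388  0.2852 -0.7391]
torque [ 0.073  -0.0028  0.0324]
gripper_width 0.1555
grip_force 34.9342
side v [ 2.51 -1.39  0.69   nan   nan   nan   nan   nan   nan] [-1.5  -0.9    nan   nan   nan   nan -0.49 -1.05 -0.79] -0.10416666666665719
side s [ 3.2    nan -1.32 -1.48 -1.5  -1.21 -1.04 -1.37 -2.51] [-0.76 -0.54 -0.39 -0.39 -0.18 -0.27 -0.56 -0.98 -0.9 ] -0.9438928911645661
top v [0.97 0.58 0.55 0.58 0.97 0.83 0.64 0.45 0.75] [ 0.13  0.22  0.22  0.55  0.53  0.32  0.31  0.25 -0.15] 0.44598145013401336
top s [ nan  nan  nan  nan 0.35 0.72  nan  nan  nan] [nan nan nan nan nan nan nan nan nan] nan<stdin>:9: RuntimeWarning: All-NaN slice encountered
```

Emit:
carry_out(deltas=[-1, 0, 0, 0.4, 0, -1, 0, 0, 0.8, 0, -1, 0, 0, 0.9, 0, -1, 0, 0, 1.0, 0, -1, 0, 0, 1.0, 0])

```text
time: 13.95
position: [0.501, 0.1085, 0.1563]
ee_rot: [-3.141, 0.0, 0.485]
ft_force: [-0.5, -0.1, -1.3]
gripper_width: 0.154
grip_force: 34.9
```

Emit:
carry_out(deltas=[-1, 0, 0, 0.1, 0, -1, 0, 0, 0.2, 0, -1, 0, 0, 0.2, 0])

```text
time: 14.25
position: [0.501, 0.1085, 0.1543]
ee_rot: [-3.142, 0.0, 0.485]
ft_force: [-0.1, 0.5, -0.5]
gripper_width: 0.157
grip_force: 34.9
```

Emit:
carry_out(deltas=[-1, 0, 0, 0.1, 0, -1, 0, 0, 0.2, 0, -1, 0, 0, 0.2, 0])

```text
time: 14.55
position: [0.501, 0.1085, 0.1522]
ee_rot: [-3.141, 0.0, 0.485]
ft_force: [-0.1, -0.3, -0.6]
gripper_width: 0.155
grip_force: 34.9
```

Emit:
carry_out(deltas=[-1, 0, 0, 0.1, 0, -1, 0, 0, 0.15, 0, -1, 0, 0, 0.15, 0])

```text
time: 14.85
position: [0.501, 0.1085, 0.1508]
ee_rot: [-3.141, 0.0, 0.485]
ft_force: [-1.1, -0.3, -0.9]
gripper_width: 0.158
grip_force: 34.9
```

Emit:
carry_out(deltas=[-1, 0, 0, 0.1, 0, -1, 0, 0, 0.15, 0, -1, 0, 0, 0.15, 0])

```text
time: 15.15
position: [0.5011, 0.1085, 0.1493]
ee_rot: [-3.142, 0.0, 0.485]
ft_force: [0.4, -0.4, -0.1]
gripper_width: 0.154
grip_force: 34.9
```

Emit:
carry_out(deltas=[-1, 0, 0, 0.1, 0, -1, 0, 0, 0.15, 0, -1, 0, 0, 0.15, 0])

```text
time: 15.45
position: [0.5013, 0.1084, 0.1481]
ee_rot: [3.141, -0.0, 0.485]
ft_force: [0.1, -0.7, 0.9]
gripper_width: 0.157
grip_force: 34.9
```

Emit:
carry_out(deltas=[-1, 0, 0, 0.1, 0, -1, 0, 0, 0.15, 0, -1, 0, 0, 0.15, 0])

```text
time: 15.75
position: [0.5015, 0.1085, 0.1469]
ee_rot: [3.141, -0.001, 0.485]
ft_force: [-1.7, -1.0, 4.5]
gripper_width: 0.154
grip_force: 34.9
```

Emit:
carry_out(deltas=[-1, 0, -0.02, -0.02, -0.06, -1, 0, -0.04, -0.05, -0.12, -1, -0.01, -0.06, -0.07, -0.18, -1, -0.01, -0.08, -0.1, -0.24, -1, -0.02, -0.1, -0.12, -0.3, -1, -0.02, -0.1, -0.12, -0.3])

```text
time: 16.35
position: [0.5008, 0.1093, 0.148]
ee_rot: [3.141, -0.001, 0.785]
ft_force: [-0.1, 0.2, 4.6]
gripper_width: 0.152
grip_force: 34.9
```

```bash
python3 -c "
from h import *
brief()"
```

```text
time 16.35
position [0.5008 0.1093 0.148 ]
ee_rot [ 3.141e+00 -6.000e-04  7.852e-01]
ft_force [-0.0903  0.1527  4.6394]
torque [-0.1205  0.1401 -0.0085]
gripper_width 0.152
grip_force 34.9328
```

Emit:
carry_out(deltas=[-1, 0, -0.02, -0.02, -0.06, -1, 0, -0.04, -0.05, -0.12, -1, -0.01, -0.06, -0.07, -0.18, -1, -0.01, -0.08, -0.1, -0.24, -1, -0.02, -0.1, -0.12, -0.3, -1, -0.02, -0.1, -0.12, -0.3])

```text
time: 16.95
position: [0.5, 0.1097, 0.1491]
ee_rot: [3.141, -0.0, 1.084]
ft_force: [-0.9, -0.9, 4.7]
gripper_width: 0.158
grip_force: 34.9
```

Emit:
carry_out(deltas=[-1, 0, -0.02, -0.02, -0.06, -1, 0, -0.04, -0.05, -0.12, -1, 0, -0.04, -0.05, -0.12])

```text
time: 17.25
position: [0.4997, 0.1098, 0.1496]
ee_rot: [3.141, 0.0, 1.203]
ft_force: [0.5, -1.3, 5.5]
gripper_width: 0.152
grip_force: 34.9
```

Emit:
carry_out(deltas=[-1, 0, -0.02, -0.02, -0.06, -1, 0, -0.04, -0.05, -0.12, -1, 0, -0.04, -0.05, -0.12])

```text
time: 17.55
position: [0.4992, 0.11, 0.15]
ee_rot: [3.141, 0.0, 1.322]
ft_force: [-0.6, -1.6, 4.7]
gripper_width: 0.157
grip_force: 34.9
```

Emit:
carry_out(deltas=[-1, 0, -0.02, -0.02, -0.06, -1, 0, -0.03, -0.04, -0.1, -1, 0, -0.03, -0.04, -0.1])

```text
time: 17.85
position: [0.4989, 0.11, 0.1504]
ee_rot: [3.141, 0.0, 1.422]
ft_force: [0.0, -2.8, 5.2]
gripper_width: 0.159
grip_force: 34.9
```

Emit:
carry_out(deltas=[-1, -0.03, -0.02, -0.02, -0.06, -1, -0.05, -0.03, -0.04, -0.1, -1, -0.05, -0.03, -0.04, -0.1])

```text
time: 18.15
position: [0.4983, 0.1096, 0.1505]
ee_rot: [3.141, 0.0, 1.522]
ft_force: [-0.5, -2.4, 3.9]
gripper_width: 0.158
grip_force: 34.9
```

Emit:
carry_out(deltas=[-1, -0.03, -0.02, -0.02, -0.06, -1, -0.05, -0.03, -0.02, -0.1, -1, -0.05, -0.03, -0.02, -0.1])

```text
time: 18.45
position: [0.4973, 0.1095, 0.15]
ee_rot: [-3.14, -0.001, 1.622]
ft_force: [1.0, -0.2, -0.8]
gripper_width: 0.158
grip_force: 34.9
```

Emit:
carry_out(deltas=[-1, 0, 0, 0.1, 0, -1, 0, 0, 0.2, 0, -1, 0, 0, 0.3, 0, -1, 0, 0, 0.3, 0])

```text
time: 18.85
position: [0.4977, 0.1094, 0.1474]
ee_rot: [-3.141, -0.0, 1.624]
ft_force: [-0.1, -0.4, -0.9]
gripper_width: 0.156
grip_force: 34.9
```

```bash
python3 -c "
from h import *
brief()"
```

```text
time 18.85
position [0.4977 0.1094 0.1474]
ee_rot [-3.1409e+00 -2.0000e-04  1.6241e+00]
ft_force [-0.054  -0.4031 -0.9336]
torque [-0.0689 -0.2495  0.0096]
gripper_width 0.1558
grip_force 34.9348
```

Force-free well below where it rode on the ribs (contact there would be at about 0.152). Continue lowering.

Emit:
carry_out(deltas=[-1, 0, 0, 0.1, 0, -1, 0, 0, 0.2, 0, -1, 0, 0, 0.2, 0])

```text
time: 19.15
position: [0.4978, 0.1093, 0.1456]
ee_rot: [-3.141, -0.0, 1.625]
ft_force: [0.2, -0.4, -0.5]
gripper_width: 0.159
grip_force: 34.9
```

Emit:
carry_out(deltas=[-1, 0, 0, 0.1, 0, -1, 0, 0, 0.15, 0, -1, 0, 0, 0.15, 0])

```text
time: 19.45
position: [0.4981, 0.1093, 0.1445]
ee_rot: [3.141, -0.0, 1.625]
ft_force: [0.4, -0.4, 1.3]
gripper_width: 0.157
grip_force: 34.9
```

Emit:
carry_out(deltas=[-1, 0, 0.02, 0.02, 0.05, -1, 0, 0.03, 0.04, 0.1, -1, 0, 0.05, 0.06, 0.15, -1, 0, 0.05, 0.06, 0.15])

```text
time: 19.85
position: [0.4987, 0.1094, 0.1439]
ee_rot: [3.141, -0.0, 1.474]
ft_force: [0.8, 0.3, 0.7]
gripper_width: 0.157
grip_force: 34.9
```

```bash
python3 -c "
from h import *
brief()"
```

```text
time 19.85
position [0.4987 0.1094 0.1439]
ee_rot [ 3.1410e+00 -2.0000e-04  1.4744e+00]
ft_force [0.8376 0.3294 0.7191]
torque [-0.0067 -0.2042  0.0161]
gripper_width 0.1565
grip_force 34.9347
```

Emit:
carry_out(deltas=[-1, 0, 0.02, 0.03, 0.06, -1, 0, 0.04, 0.05, 0.12, -1, -0.01, 0.06, 0.08, 0.18, -1, -0.01, 0.08, 0.1, 0.24, -1, -0.01, 0.1, 0.13, 0.3, -1, -0.01, 0.1, 0.13, 0.3])

```text
time: 20.45
position: [0.4995, 0.1092, 0.1425]
ee_rot: [3.141, -0.0, 1.176]
ft_force: [0.6, -0.0, 1.3]
gripper_width: 0.155
grip_force: 34.9
```

```bash
python3 -c "
from h import *
brief()"
```

```text
time 20.45
position [0.4995 0.1092 0.1425]
ee_rot [ 3.1415e+00 -2.0000e-04  1.1755e+00]
ft_force [ 0.5711 -0.038   1.3002]
torque [-0.0299 -0.0718 -0.1057]
gripper_width 0.1551
grip_force 34.9326
```

Emit:
carry_out(deltas=[-1, 0, 0.02, 0.03, 0.06, -1, 0, 0.04, 0.05, 0.12, -1, -0.01, 0.06, 0.08, 0.18, -1, -0.01, 0.08, 0.1, 0.24, -1, -0.01, 0.1, 0.12, 0.3, -1, -0.01, 0.1, 0.12, 0.3])

```text
time: 21.05
position: [0.5003, 0.1086, 0.1413]
ee_rot: [-3.142, 0.0, 0.876]
ft_force: [-0.3, 0.1, 1.5]
gripper_width: 0.159
grip_force: 34.9
```

```bash
python3 -c "
from h import *
brief()"
```

```text
time 21.05
position [0.5003 0.1086 0.1413]
ee_rot [-3.1416e+00  1.0000e-04  8.7650e-01]
ft_force [-0.2603  0.0782  1.5415]
torque [-0.0583 -0.033  -0.0409]
gripper_width 0.1592
grip_force 34.9294
```

Turned 0.75 so far; now smaller steps, watching for the stop.

Emit:
carry_out(deltas=[-1, 0, 0.02, 0.02, 0.05, -1, 0, 0.03, 0.04, 0.1, -1, 0, 0.05, 0.06, 0.15, -1, 0, 0.05, 0.06, 0.15])

```text
time: 21.45
position: [0.5006, 0.1083, 0.1406]
ee_rot: [-3.141, 0.0, 0.727]
ft_force: [-1.1, 0.6, 1.6]
gripper_width: 0.157
grip_force: 34.9
```

```bash
python3 -c "
from h import *
brief()"
```

```text
time 21.45
position [0.5006 0.1083 0.1406]
ee_rot [-3.1414e+00  3.0000e-04  7.2720e-01]
ft_force [-1.1107  0.5537  1.5619]
torque [-0.0397  0.0017 -0.063 ]
gripper_width 0.1565
grip_force 34.9305
```

Emit:
carry_out(deltas=[-1, 0, 0.02, 0.02, 0.05, -1, 0, 0.03, 0.04, 0.1, -1, 0, 0.03, 0.04, 0.1])

```text
time: 21.75
position: [0.5007, 0.1081, 0.1402]
ee_rot: [-3.141, 0.0, 0.627]
ft_force: [-0.6, 0.3, 1.9]
gripper_width: 0.156
grip_force: 34.9
```

```bash
python3 -c "
from h import *
brief()"
```

```text
time 21.75
position [0.5007 0.1081 0.1402]
ee_rot [-3.1415e+00  3.0000e-04  6.2740e-01]
ft_force [-0.6406  0.337   1.9177]
torque [-0.0348  0.0801 -0.0314]
gripper_width 0.1558
grip_force 34.9319
```

Emit:
carry_out(deltas=[-1, 0, 0.02, 0.02, 0.05, -1, 0, 0.03, 0.04, 0.1, -1, 0, 0.03, 0.04, 0.1])

```text
time: 22.05
position: [0.5009, 0.1078, 0.1398]
ee_rot: [-3.142, 0.0, 0.527]
ft_force: [0.4, -0.7, 1.3]
gripper_width: 0.158
grip_force: 34.9
```

```bash
python3 -c "
from h import *
brief()"
```

```text
time 22.05
position [0.5009 0.1078 0.1398]
ee_rot [-3.1415e+00  4.0000e-04  5.2740e-01]
ft_force [ 0.379  -0.7379  1.2942]
torque [-0.032   0.1481 -0.051 ]
gripper_width 0.1579
grip_force 34.9348
```

Emit:
carry_out(deltas=[-1, 0, 0.02, 0.02, 0.04, -1, 0, 0.03, 0.04, 0.08, -1, 0, 0.03, 0.04, 0.08])

```text
time: 22.35
position: [0.5011, 0.1078, 0.1394]
ee_rot: [-3.141, 0.0, 0.448]
ft_force: [-0.8, 0.8, 1.1]
gripper_width: 0.157
grip_force: 35.0
```

```bash
python3 -c "
from h import *
brief()"
```

```text
time 22.35
position [0.5011 0.1078 0.1394]
ee_rot [-3.1413e+00  1.0000e-04  4.4780e-01]
ft_force [-0.803   0.8231  1.0902]
torque [0.1367 0.1766 0.0947]
gripper_width 0.157
grip_force 34.9646
```

Emit:
carry_out(deltas=[-1, 0, 0.01, 0.01, 0.03, -1, 0, 0.02, 0.01, 0.06, -1, 0, 0.02, 0.01, 0.06])

```text
time: 22.65
position: [0.5012, 0.1076, 0.1393]
ee_rot: [-3.141, 0.0, 0.385]
ft_force: [-1.2, 1.0, 1.7]
gripper_width: 0.154
grip_force: 35.1
```

```bash
python3 -c "
from h import *
brief()"
```

```text
time 22.65
position [0.5012 0.1076 0.1393]
ee_rot [-3.1414e+00  1.0000e-04  3.8480e-01]
ft_force [-1.1658  1.0372  1.7118]
torque [0.1769 0.1829 0.3683]
gripper_width 0.1542
grip_force 35.0844
```

Emit:
carry_out(deltas=[-1, 0, -0.01, 0, -0.03, -1, 0, -0.02, 0, -0.05, -1, 0, -0.02, 0, -0.05])

```text
time: 22.95
position: [0.5012, 0.1076, 0.1393]
ee_rot: [-3.141, -0.0, 0.436]
ft_force: [-1.0, 0.8, 2.2]
gripper_width: 0.154
grip_force: 35.0
```

```bash
python3 -c "
from h import *
brief()"
```

```text
time 22.95
position [0.5012 0.1076 0.1393]
ee_rot [-3.1415 -0.      0.4359]
ft_force [-0.9782  0.7538  2.1681]
torque [0.2216 0.2745 0.1926]
gripper_width 0.1538
grip_force 34.9743
```

Torque unwinds elastically: it is at the stop. Release (moderate opening) and withdraw upward.

Emit:
carry_out(deltas=[-0.6, 0, 0, 0, 0, -0.3, 0, 0, 0, 0, 0, 0, 0, 0, 0, 0, 0, 0, 0, 0, 0, 0, 0, -1, 0, 0, 0, 0, -4, 0, 0, 0, 0, -8, 0, 0, 0, 0, -12, 0, 0, 0, 0, -16, 0, 0, 0, 0, -16, 0, 0, 0, 0, -16, 0])

```text
time: 24.05
position: [0.5018, 0.1076, 0.3008]
ee_rot: [3.14, -0.003, 0.435]
ft_force: [-0.5, -0.6, 0.5]
gripper_width: 0.498
grip_force: 0.0
```

Run:
```python
from fit import *
brief()
P={n:camera(n) for n in['side','top']}
one=np.ones((400,640)); ob=[]
for n in P:
    m=woodmask(P[n],(.499,.106,.178),10); v,u=np.nonzero(m); print(n,u.min(),u.max(),v.min(),v.max(),m.sum())
    ob.append((P[n],m,one))
print(fit(lambda p,c:bar(p,c,c[3]),ob,[.499,.106,.44,.13],[.004,.004,.2,.006]))
a=[cv2.resize(P[n]['pixels'][c[1]-35:c[1]+45,c[0]-40:c[0]+40],None,fx=5,fy=5,interpolation=2) for n in P for c in [proj(P[n],(.5,.106,.14))[0].astype(int)]]
cv2.imwrite('pics/c9.png',np.hstack(a))
```

```text
time 24.05
position [0.5018 0.1076 0.3008]
ee_rot [ 3.1402e+00 -2.7000e-03  4.3480e-01]
ft_force [-0.4684 -0.5749  0.5168]
torque [ 0.0218 -0.0023 -0.0458]
gripper_width 0.4984
grip_force 0.0
side 304 320 150 169 270
top 264 268 176 189 56
(array([0.5016779 , 0.10614903, 0.50701726, 0.13046264]), np.float64(0.7125759933603071))
```

View pics/c9.png

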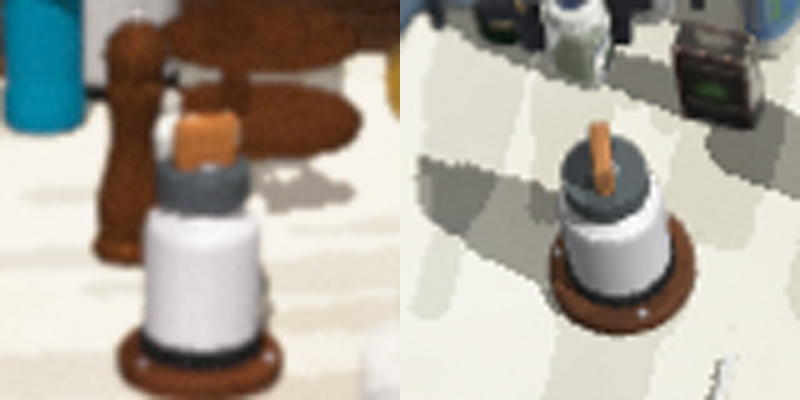

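The picture shows the lid level and seated low on the canister (lid at about (205,190) in the side crop, (603,178) in the top crop), with the gripper clear and the bystanders in view undisturbed.

```bash
python3 -c "
from h import *
print(ticket.close_job())"
```

```text
the job is handed in; nothing more can be done
None
```

The dark lid is on the canister: it dropped into the thread after about 65° counter-clockwise, screwed clockwise to its stop (about 0.37 N m peak), and was released level. One early grasp attempt closed on air without moving anything. The job was handed in at about 24 s; no verdict came back.

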